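# Fit the hand crank onto the keyed shaft of the positioner drive

## Task

Draw the hand crank by its handle out of the bracket that roofs over its hub, and put it down on the open bench, standing on its hub. Let go, take it again by the square boss above the hub, and set it on the upright shaft of the positioner drive; keep pressing it down as you turn it until the keys find their keyways and it drops fully home, then let go. Leave the tee joint, the magnet holder, the nut and the caliper where they are.

Things in the scene. Friction and masses are not known exactly. Their poses are not given: they have to be found in the camera images.
- crank_handle (a point): Centre of the crank's upright black handle, 18 x 18 mm in section, 46 mm tall. It stands on the free end of the flat arm (18 mm wide, 10 mm thick); its sides are parallel and square to the arm. The hub's axis lies 85 mm from here along this frame's +x; z is up. The hub is the heavy end (crank about 0.28 kg): held by fingers that close along the arm (local x), the crank does not droop.
- crank_boss (a point): Centre of the crank's square steel boss on the hub's axis, 34 x 34 mm, 26 mm tall. The arm runs to this frame's -x (handle axis at -85 mm, handle top 31 mm above this point), 15 to 25 mm below this point and 9 mm either side of y = 0. Below the boss is the round hub, 33 mm in diameter, its underside 47 mm below this point. Fingers that close along local y clear arm and handle.
- crank_foot (a point): Centre of the underside of the crank's hub, 47 mm below crank_boss, same axes. The bore opens downward here: 21 mm in diameter, 34 mm deep, with three lengthwise keyways 8.5 mm wide, 120 degrees apart, reaching 15 mm from the axis; one points to +x (away from the handle).
- drive_seat (a point): Point on the shaft's axis at the shoulder on which the hub's underside rests when fully home, 50 mm above the bench; z up, axes of the case. Round it is a fixed collar, inner radius 21 mm, outer 26 mm, 16 mm high, that hides the keys. A crank set on the shaft first stops on the keys 14 mm above home, and drops once turned to fit: at most 60 degrees either way, play about 0.1 rad.
- shaft_tip (a point): Middle of the tip of the drive's upright steel shaft, 31 mm above drive_seat on the same axis. The shaft is 18 mm in diameter with a 5 mm taper at the tip. Low on it, up to 14 mm above drive_seat, are three keys 6 mm wide, 120 degrees apart, reaching 13.5 mm from the axis. The shaft does not turn; it stands at any angle, which is not told: these axes are the case's, not the keys'.
- drive: The positioner drive, fixed: grey gear case 90 x 90 mm, 42 mm high, on a foot plate 120 x 110 mm, with a ribbed motor stub to its +x that reaches 95 mm from the shaft's axis and is 45 mm high. Origin under the shaft, on the bench.
- bracket_floor (a point): Where the hub's underside stands at the start, on the 10 mm thick floor of the fixed metal bracket. The bracket is open to its -x, where arm and handle stick out: draw the crank that way. From this point the floor ends 30 mm and the roof 22 mm to -x, the back is 34 mm to +x, the side walls 27 mm either side of y = 0; the roof is 67 to 71 mm up, 7 mm above the boss.
- tee_joint: Bystander: rusty tacked T joint of steel plate, 60 x 100 x 49 mm; origin at the centre of its underside.
- magnet_holder: Bystander: flat triangular magnetic corner holder, 58 x 100 x 20 mm; origin at the centre of its underside.
- nut_1: Bystander: plain hexagon nut, 23 x 27 x 12 mm; origin at the centre of its underside.
- caliper: Bystander: steel vernier caliper lying flat, 74 x 210 x 12 mm; origin at the centre of its underside.
Things that resemble listed ones, but are neither listed nor needed, are in the scene too. There is more than one size of the part that bears bracket_floor; the job needs the middle-sized.

How it is judged:
By the outcome, as a careful person would: the job done as asked, in the order asked, and still so for the second after the job is handed in, with the robot touching nothing.
It also fails if it takes over 67 s, if anything falls off the work surface, if the arm or the gripper's body presses on something with over 40 N, if the wrist force passes 120 N, or if a joint passes its speed limit or range.

## Robot

A 6-joint arm with a two-finger parallel gripper is mounted at the origin on a cart in front of the work surface, level with it; the furniture and walls round the work are solid. World frame = base frame: x ahead of the robot, y to its left, z up, the work surface at z = 0. Lengths are in m, angles in degrees, forces in N, time in s.
With the tool pointing down it reaches from about 0.4 to 0.825 m from the base axis. Payload 7 kg.
Tool frame: the origin (TCP) lies midway between the tips of the shut fingers; the grasp point (between the pads) lies 19 mm behind it; z points along the fingers, y is the line along which they close (so a half turn about z gives the same grasp; the last joint's range is limited). The gripper opens to 88 mm and grips with 3 to 60 N. Pads are 19 mm wide; open, the fingers measure 130 mm over their backs; the gripper's body (78 mm by 193 mm) begins 47 mm behind the grasp point.
Start: joints at [89.387, 20.546, 0.682, 0, -70.136, -16.507], TCP at [0.199, 0.645, 0.227] pointing down, gripper open.
Joint ranges: [-176.03, 176.03], [-82.01, 121.73], [-58.28, 71.71], [-173.87, 95.51], [-174.79, -0.11], [-173.66, 173.66]. Speed limits (degrees/s): [136.94, 136.94, 172.46, 180, 180, 180].

## Interface

Orientations are given as a 3x3 rotation matrix whose columns are the frame's x, y, z axes.
In Python, from rig import robot gives the robot as it stands. Calls block until the motion is done:
- robot.goto(position, orientation): joint-space move of the TCP to a pose.
- robot.servo_line(position, ori=None, speed=0.15): straight line of the TCP; ori=None keeps the orientation; speed is the mean speed in m/s.
- robot.movej(angles): joint-space move.
- robot.move_gripper(opening): opening from 0.0 (shut) to 1.0 (fully open); the grip force is fixed at half the most; returns when the fingers have stopped.
- robot.dwell(seconds).
- robot.ik(position, orientation): joint angles nearest the present ones, or None.
- robot.grab_frame(name): name is "scene" or "top"; returns (picture, depth): 420x560x3 uint8, red, green, blue; 420x560 float32, m along the optical axis (not along the pixel's ray), 0 where there is no reading.
- robot.camera_info(name): a dict with "vfov" (degrees; the focal length in pixels is half the picture's height over the tangent of half this angle, whatever the lens; pixels are square), "cx", "cy" (the principal point, pixels), "view" (4x4, takes a point from world to camera coordinates). Camera axes: x right, y down, z forward; pixel columns grow to the right and rows downward; lengths in m; the calibration is good to about 2 mm. A picture is of the moment at which its call begins. camera_info takes no time and is no camera call.
A pose or a line that the arm cannot do raises robot.Unreachable and nothing moves.
- robot.job_done(): hands the job in; it is judged then, once.
Readings, each from a call of its own:
- robot.read_t(): time.
- robot.read_qpos(): joint angles.
- robot.read_qvel(): joint speeds.
- robot.read_effort(): joint torques, N m.
- robot.read_position(): TCP position.
- robot.read_tcp_rot(): TCP orientation.
- robot.read_force(): force on the tool from outside, world axes, zero at the start.
- robot.read_ft_torque(): the same for the moment, N m.
- robot.read_grip_width(): opening from 0.0 (shut) to 1.0 (fully open).
- robot.read_finger_force(): force on a finger pad.
Only numpy, scipy, OpenCV 4.12 (cv2) and the standard library are available. Lean on these libraries where they do the work, as an engineer would, in place of code of your own. Each camera call takes 0.05 s, during which the arm holds its last target. There are 200 camera calls.

## Working session

There is one attempt and no reset: what is moved stays moved. The work goes in short steps, each a Python script; the robot and the scene stay as the last script left them, time stands still between calls to the robot, and variables do not carry over. Pictures are saved under pics/ and viewed, at most 10 in all, crops included, and the job is handed in when it is done.

```bash
ls; mkdir -p pics
cat > h.py <<'E'
import numpy as np, cv2
from rig import robot
def grab(n):
    im,d=robot.grab_frame(n); np.savez(f'pics/{n}.npz',im=im,d=d); return im,d
def cloud(n,d):
    c=robot.camera_info(n); V=np.array(c['view']); h,w=d.shape
    f=h/2/np.tan(np.radians(c['vfov'])/2)
    u,v=np.meshgrid(np.arange(w),np.arange(h))
    P=np.stack([(u-c['cx'])/f*d,(v-c['cy'])/f*d,d],-1)
    W=(P-V[:3,3])@V[:3,:3]
    W[d<=0]=np.nan
    return W
E
python3 - <<'E'
from h import *
for n in('scene','top'):
    im,d=grab(n); cv2.imwrite(f'pics/{n}0.png',cv2.resize(im[:,:,::-1],(800,600))); print(robot.camera_info(n)); print((d>0).mean())
E
```

```text
pics
{'vfov': 43.05500479524622, 'cx': 267.29997652622603, 'cy': 207.03580052873787, 'view': array([[ 0.72845424, -0.6850092 ,  0.01080794, -0.26262956],
       [-0.48041483, -0.52200383, -0.70477911,  0.41639154],
       [ 0.48842196,  0.50820704, -0.70934449,  0.76578237],
       [ 0.        ,  0.        ,  0.        ,  1.        ]])}
0.9960204081632653
{'vfov': 51.683634097838116, 'cx': 279.5137555348667, 'cy': 204.80907001338846, 'view': array([[-4.27916999e-04, -9.99820557e-01,  1.89385908e-02,
         1.99198588e-01],
       [-9.93893917e-01, -1.66443794e-03, -1.10327288e-01,
         5.31322822e-01],
       [ 1.10339013e-01, -1.88701611e-02, -9.93714858e-01,
         1.04732258e+00],
       [ 0.00000000e+00,  0.00000000e+00,  0.00000000e+00,
         1.00000000e+00]])}
0.9960841836734694
```

View pics/scene0.png

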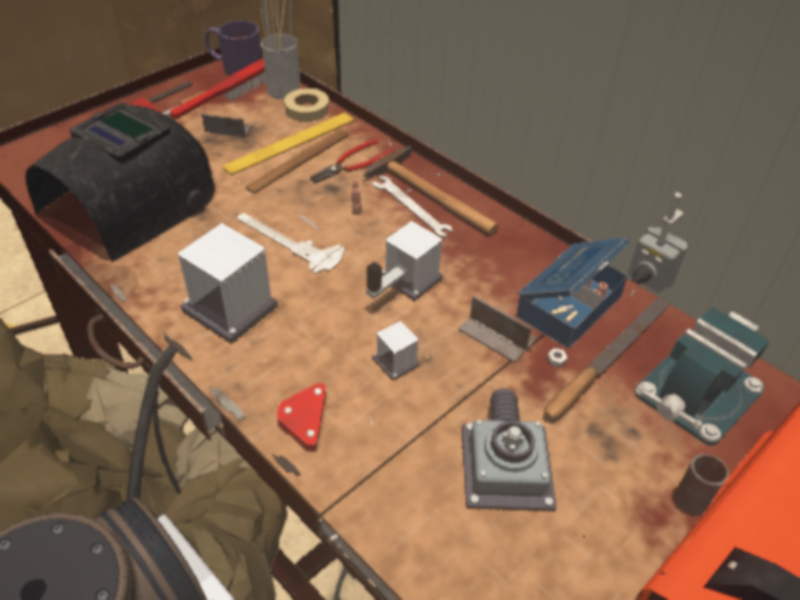

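View pics/top0.png

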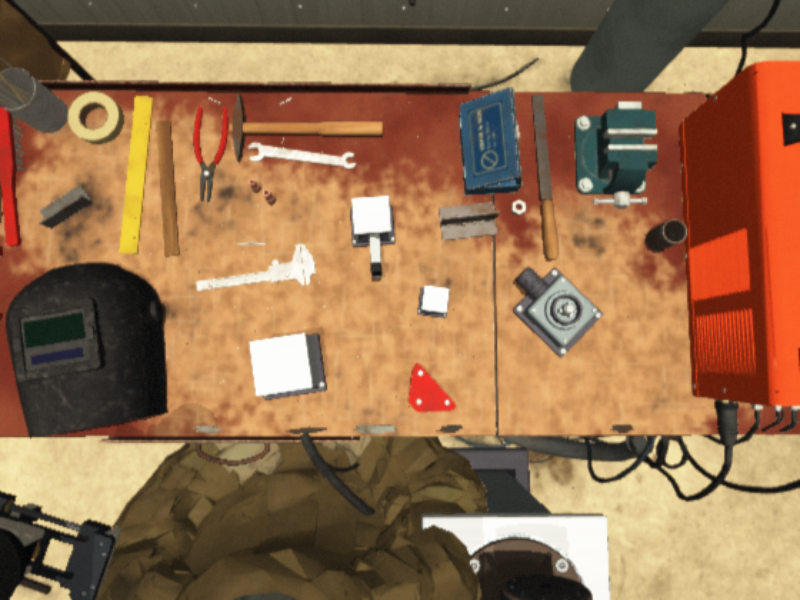

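The scene picture shows the crank sticking out of a bracket at about (410,260), and the drive at (510,460). There are three brackets in the top picture:
- Large, (285,365): empty.
- Middle, (372,220): the arm and black handle stick out, with the handle at (376,268).
- Small, (434,300): empty.

The middle one fits, because it is the middle size and holds the crank. The drive's shaft is at (565,310). Next I'll confirm this in a crop and measure.

Run:
```python
from h import *
t=np.load('pics/top.npz');s=np.load('pics/scene.npz')
a=cv2.resize(t['im'][125:215,235:305],None,fx=5,fy=5,interpolation=cv2.INTER_CUBIC)
b=cv2.resize(s['im'][145:235,245:315],None,fx=5,fy=5,interpolation=cv2.INTER_CUBIC)
cv2.imwrite('pics/crop1.png',np.hstack([a,b])[:,:,::-1])
W=cloud('top',t['d']);S=cloud('scene',s['d'])
def box(P,x,y,z):
    P=P.reshape(-1,3); return P[(P[:,0]>x[0])&(P[:,0]<x[1])&(P[:,1]>y[0])&(P[:,1]<y[1])&(P[:,2]>z[0])&(P[:,2]<z[1])]
print('handle',W[189,263],'roof',W[151,260],'shaft',W[217,396],'floor pts',W[200,300],W[260,300])
for nm,P in(('top',W),('scene',S)):
    r=W[151,260]
    q=box(P,(r[0]-.15,r[0]+.1),(r[1]-.1,r[1]+.1),(.072,.095))
    print(nm,'roof',len(q),q.mean(0),cv2.minAreaRect(q[:,:2].astype(np.float32)))
    c=W[189,263]
    q=box(P,(c[0]-.04,c[0]+.04),(c[1]-.04,c[1]+.04),(.03,.1)); 
    print(nm,'handle z hist',np.histogram(q[:,2],bins=np.arange(.03,.1,.005)))
    c=W[217,396]
    for z in((.036,.047),(.06,.07),(.07,.09)):
        q=box(P,(c[0]-.1,c[0]+.1),(c[1]-.1,c[1]+.1),z)
        if len(q)>3: print(nm,'drive',z,len(q),q.mean(0),cv2.minAreaRect(q[:,:2].astype(np.float32)))
```

```text
handle [0.56176156 0.23941666 0.08784053] roof [0.65413179 0.24702508 0.08185132] shaft [ 0.4970324  -0.07521887  0.07795356] floor pts [0.53999437 0.15042538 0.05455868] [3.94988463e-01 1.47653050e-01 1.13070859e-04]
top roof 708 [0.6494316  0.24755166 0.08149334] ((0.6236783266067505, 0.24580223858356476), (0.130218043923378, 0.06178915128111839), 4.136737823486328)
top handle z hist (array([ 0,  6, 49,  6,  4,  2,  0,  1,  6,  0,  8, 49,  3,  0]), array([0.03 , 0.035, 0.04 , 0.045, 0.05 , 0.055, 0.06 , 0.065, 0.07 ,
       0.075, 0.08 , 0.085, 0.09 , 0.095, 0.1  ]))
top drive (0.036, 0.047) 965 [ 0.51099557 -0.06686617  0.04155387] ((0.5177990794181824, -0.06286922842264175), (0.13924765586853027, 0.08959997445344925), 46.07172393798828)
top drive (0.06, 0.07) 165 [ 0.50081647 -0.08038811  0.06514325] ((0.5007592439651489, -0.08047918975353241), (0.05102544650435448, 0.049005571752786636), 87.11376190185547)
top drive (0.07, 0.09) 50 [ 0.50040295 -0.07855144  0.07858104] ((0.5012686848640442, -0.08050591498613358), (0.03335319086909294, 0.03443075716495514), 77.37226867675781)
sce
[... 186 characters left out ...]
7, 61, 16, 22, 18, 19, 17, 20, 14, 27, 47,  2,  0]), array([0.03 , 0.035, 0.04 , 0.045, 0.05 , 0.055, 0.06 , 0.065, 0.07 ,
       0.075, 0.08 , 0.085, 0.09 , 0.095, 0.1  ]))
scene drive (0.036, 0.047) 1561 [ 0.5019718  -0.07713084  0.04129724] ((0.517585813999176, -0.06529487669467926), (0.14144045114517212, 0.09003439545631409), 44.993770599365234)
scene drive (0.06, 0.07) 350 [ 0.49876806 -0.08319996  0.0645578 ] ((0.4998229742050171, -0.08271041512489319), (0.05375274643301964, 0.05123309791088104), 43.83169174194336)
scene drive (0.07, 0.09) 90 [ 0.49823589 -0.08375346  0.07807235] ((0.4990725517272949, -0.08286833763122559), (0.015727685764431953, 0.016326630488038063), 5.5240797996521)
```

View pics/crop1.png

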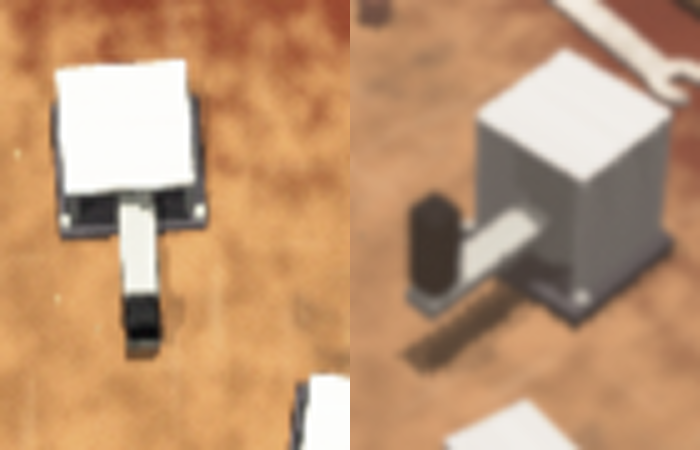

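The crop shows the hub under the middle bracket's roof, with the light arm and black handle (crop 140,320) sticking out towards the robot. Next I'll refine the poses.

Run:
```python
from h import *
t=np.load('pics/top.npz');s=np.load('pics/scene.npz')
D={'top':cloud('top',t['d']),'scene':cloud('scene',s['d'])}
def box(P,x,y,z):
    P=P.reshape(-1,3); return P[(P[:,0]>x[0])&(P[:,0]<x[1])&(P[:,1]>y[0])&(P[:,1]<y[1])&(P[:,2]>z[0])&(P[:,2]<z[1])]
f=lambda q:(len(q),q.mean(0).round(4),[np.round(k,4) for k in cv2.minAreaRect(q[:,:2].astype(np.float32))])
for n,P in D.items():
    print(n,'roof',*f(box(P,(.595,.72),(.18,.31),(.077,.09))))
    print(n,'handletop',*f(box(P,(.53,.59),(.21,.27),(.084,.095))))
    print(n,'arm',*f(box(P,(.565,.63),(.22,.26),(.037,.046))))
    print(n,'small',*f(box(P,(.47,.60),(.10,.20),(.045,.065))))
    q=box(P,(.30,.52),(.28,.48),(.07,.16)); print(n,'large',*f(q))
    print(n,'collar',*f(box(P,(.4,.6),(-.15,0),(.062,.068))))
    print(n,'tip',*f(box(P,(.485,.515),(-.095,-.068),(.074,.09))))
```

```text
top roof 637 [0.6576 0.2483 0.0811] [array([0.658 , 0.2483]), array([0.0606, 0.0622]), np.float64(4.8852)]
top handletop 57 [0.5679 0.2401 0.0871] [array([0.568 , 0.2407]), array([0.0168, 0.0165]), np.float64(0.1524)]
top arm 129 [0.607  0.2425 0.0418] [array([0.607 , 0.2426]), array([0.0434, 0.0178]), np.float64(3.9406)]
top small 295 [0.5191 0.14   0.0551] [array([0.5194, 0.1397]), array([0.0424, 0.0409]), np.float64(83.0044)]
top large 1613 [0.4097 0.3857 0.1147] [array([0.4096, 0.3882]), array([0.0859, 0.0891]), np.float64(8.9917)]
top collar 141 [ 0.5007 -0.0795  0.0652] [array([ 0.5006, -0.0806]), array([0.0515, 0.0485]), np.float64(89.7143)]
top tip 40 [ 0.5005 -0.0795  0.0803] [array([ 0.5003, -0.0798]), array([0.0147, 0.0137]), np.float64(29.7911)]
scene roof 562 [0.6559 0.2448 0.0808] [array([0.657 , 0.2458]), array([0.0641, 0.0638]), np.float64(4.0564)]
scene handletop 57 [0.5665 0.2364 0.0871] [array([0.5669, 0.2373]), array([0.0199, 0.0179]), np.float64(1.3062)]
scene arm 147 [0.6027 0.238  0.0414] [array([0.5982, 0.2398]), array([0.0627, 0.0189]), np.float64(5.411)]
scene small 390 [0.5178 0.1356 0.0544] [array([0.5187, 0.1382]), array([0.0455, 0.0428]), np.float64(81.259)]
scene large 1928 [0.4067 0.3747 0.1075] [array([0.4091, 0.3866]), array([0.0888, 0.0937]), np.float64(8.2781)]
scene collar 294 [ 0.499  -0.0829  0.065 ] [array([ 0.5009, -0.0822]), array([0.0521, 0.051 ]), np.float64(26.9474)]
scene tip 78 [ 0.4986 -0.0833  0.0789] [array([ 0.4995, -0.0829]), array([0.0153, 0.016 ]), np.float64(1.3375)]
```

```bash
cat >> h.py <<'E'
def R(yaw_deg):  # tool down, tool y axis (closing line) at yaw
    a=np.radians(yaw_deg); y=np.array([np.cos(a),np.sin(a),0]); z=np.array([0,0,-1.]); return np.column_stack([np.cross(y,z),y,z])
def force(): return np.array(robot.read_force()).round(1)
def unit(d): a=np.radians(d); return np.array([np.cos(a),np.sin(a),0])
YAW=4.5
HND=np.array([.5673,.2387,0]); SHAFT=np.array([.5000,-.0814,0])
E
python3 - <<'E'
from h import *
def t(l,p,y):
    q=robot.ik(p,R(y)); print(l,y,None if q is None else np.round(q,1))
for y in(4.5,184.5): t('h',[.567,.239,.048],y); t('h2',[.455,.23,.048],y)
for y in(94.5,-85.5): t('b',[.54,.237,.03],y)
for y in range(-180,181,30): t('d',[.5,-.0814,.09],y)
E
```

```text
h 4.5 [ 41.   24.5 -19.2   0.  -46.3 143.5]
h2 4.5 [ 48.9  16.3 -32.8   0.  -40.9 135.6]
h 184.5 [ 41.   24.5 -19.2   0.  -46.3 -36.5]
h2 184.5 [ 48.9  16.3 -32.8   0.  -40.9 -44.4]
b 94.5 [  42.7   23.9  -23.5   -0.   -42.7 -128.2]
b -85.5 [ 42.7  23.9 -23.5   0.  -42.7  51.8]
d -180 [ 13.   12.6 -30.7   0.  -46.7 -13. ]
d -150 [ 13.   12.6 -30.7   0.  -46.7  17. ]
d -120 [ 13.   12.6 -30.7   0.  -46.7  47. ]
d -90 [ 13.   12.6 -30.7   0.  -46.7  77. ]
d -60 [ 13.   12.6 -30.7   0.  -46.7 107. ]
d -30 [ 13.   12.6 -30.7   0.  -46.7 137. ]
d 0 [ 13.   12.6 -30.7   0.  -46.7 167. ]
d 30 [  13.    12.6  -30.7    0.   -46.7 -163. ]
d 60 [  13.    12.6  -30.7    0.   -46.7 -133. ]
d 90 [  13.    12.6  -30.7    0.   -46.7 -103. ]
d 120 [ 13.   12.6 -30.7   0.  -46.7 -73. ]
d 150 [ 13.   12.6 -30.7   0.  -46.7 -43. ]
d 180 [ 13.   12.6 -30.7   0.  -46.7 -13. ]
```

Run:
```python
from h import *
robot.move_gripper(.45); p=HND.copy()
robot.goto(p+[0,0,.15],R(184.5))
robot.servo_line(p+[0,0,.049],speed=.12)
print(robot.read_position(),force())
robot.move_gripper(0); print(robot.read_grip_width(),robot.read_finger_force(),force(),robot.read_t())
im,d=grab('scene'); cv2.imwrite('pics/scene1.png',cv2.resize(im[140:270,220:370],None,fx=4,fy=4)[:,:,::-1])
```

```text
[0.56776146 0.2391025  0.04969698] [ 0.3 -0.2 -0.8]
0.20447095239628743 29.993616342544556 [-0.9 -1.3  4.1] 4.5417
```

View pics/scene1.png

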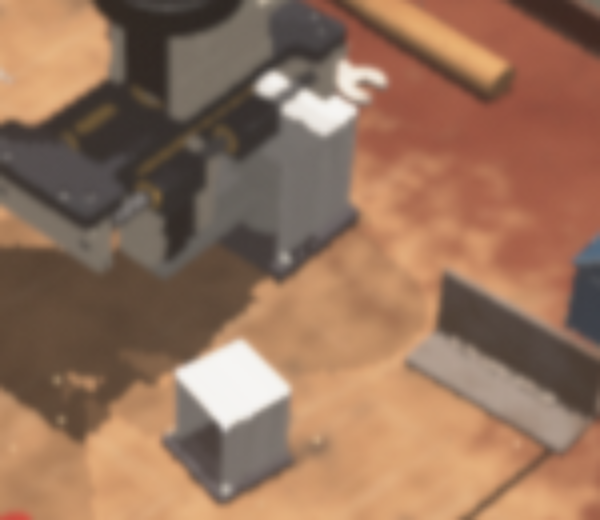

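The gripper holds the 18 mm handle, with the roof visible clear below the gripper body at about (315,110). Now I'll draw the crank out.

Run:
```python
from h import *
p=np.array(robot.read_position())
robot.servo_line(p+[0,0,.0035],speed=.03); print(force(),robot.read_ft_torque())
u=unit(YAW)
for k in (.03,.06,.112):
    robot.servo_line(p+[0,0,.0035]-k*u,speed=.08); print(k,force(),robot.read_grip_width())
q=p-.112*u; 
# lower until contact
z=p[2]+.0035
while z>p[2]-.018:
    z-=.002 if z<p[2]-.004 else .004
    robot.servo_line([q[0],q[1],z],speed=.03); f=force()
    if f[2]>6: break
print('z',z,p[2],f,robot.read_position(),robot.read_t())
im,d=grab('scene'); cv2.imwrite('pics/scene2.png',cv2.resize(im[140:270,200:350],None,fx=4,fy=4)[:,:,::-1])
```

```text
[-0.2 -0.1 -3. ] [ 0.03793803  0.24902806 -0.03796293]
0.03 [ 0.7 -0.2 -1.9] 0.20381860058312712
0.06 [ 0.4 -0.4 -3.3] 0.2004058495689185
0.112 [-0.4 -0.4 -1.7] 0.21007100941698556
z 0.037085062187673656 0.04958506218767367 [-7.2 -2.  16.1] [0.45638856 0.23042128 0.03856767] 8.2917
```

View pics/scene2.png

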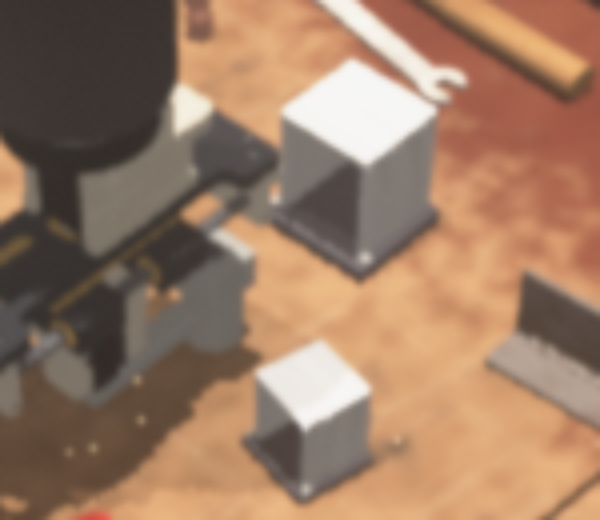

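The hub is resting on the bench in front of the empty bracket: the boss is at crop (235,270), and there is a contact force at the lowered height. Next I'll release it and measure the boss.

Run:
```python
from h import *
p=np.array(robot.read_position())
robot.servo_line(p+[0,0,.0015],speed=.05)
robot.move_gripper(.45); p=np.array(robot.read_position()); print('rel',p,force())
robot.servo_line([p[0],p[1],.15],speed=.15)
robot.move_gripper(.8)
robot.goto([.50,.02,.17],R(-85.5)); print(robot.read_t())
def box(P,x,y,z):
    P=P.reshape(-1,3); return P[(P[:,0]>x[0])&(P[:,0]<x[1])&(P[:,1]>y[0])&(P[:,1]<y[1])&(P[:,2]>z[0])&(P[:,2]<z[1])]
f=lambda q:(len(q),q.mean(0).round(4),[np.round(k,4) for k in cv2.minAreaRect(q[:,:2].astype(np.float32))]) if len(q)>3 else len(q)
for n in('top','scene'):
    im,d=grab(n); P=cloud(n,d)
    if n=='top': cv2.imwrite('pics/top3.png',cv2.resize(im[140:240,220:340],None,fx=5,fy=5)[:,:,::-1])
    print(n,'boss',f(box(P,(.515,.58),(.2,.28),(.056,.066))))
    print(n,'handle',f(box(P,(.42,.49),(.2,.26),(.073,.09))))
    print(n,'arm',f(box(P,(.46,.525),(.21,.26),(.027,.036))))
```

```text
rel [0.45642929 0.23043131 0.04008959] [-0.4  0.6 -0.4]
12.5583
top boss (192, array([0.5396, 0.2377, 0.0603]), [array([0.5401, 0.2378]), array([0.0337, 0.0335]), np.float64(6.0304)])
top handle 0
top arm (73, array([0.5118, 0.2363, 0.0322]), [array([0.513 , 0.2324]), array([0.0281, 0.0291]), np.float64(15.4292)])
scene boss (202, array([0.538 , 0.2344, 0.0601]), [array([0.5388, 0.2358]), array([0.0358, 0.0354]), np.float64(5.9985)])
scene handle (68, array([0.4537, 0.2279, 0.0769]), [array([0.454 , 0.2277]), array([0.0186, 0.0182]), np.float64(86.3837)])
scene arm (197, array([0.4968, 0.2307, 0.0316]), [array([0.4934, 0.2317]), array([0.025 , 0.0631]), np.float64(88.9859)])
```

View pics/top3.png

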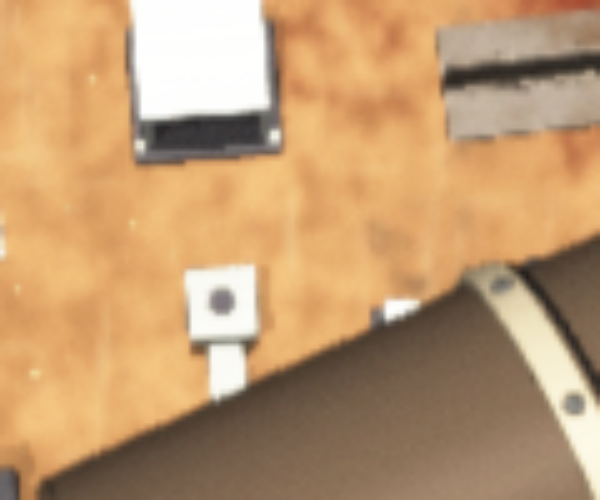

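The picture shows the crank standing free on its hub, with the boss at crop (222,303) and its top at 60 mm. Now I'll take it by the boss.

Run:
```python
from h import *
b=np.array([.5403,.2367,0]); Y=-84.5
robot.goto(b+[0,0,.13],R(Y))
robot.servo_line(b+[0,0,.028],speed=.12); print(force())
robot.move_gripper(0); print(robot.read_grip_width()*88,robot.read_finger_force(),force(),robot.read_position(),robot.read_ft_torque())
p=np.array(robot.read_position()); robot.servo_line([p[0],p[1],.16],speed=.12); print(force(),robot.read_ft_torque())
s=np.array([.5005,-.0812,0]); robot.goto(s+[0,0,.14],R(-150))
print(robot.read_position(),robot.read_grip_width()*88,robot.read_t())
im,d=grab('scene'); cv2.imwrite('pics/scene4.png',cv2.resize(im[230:370,290:430],None,fx=4,fy=4)[:,:,::-1])
```

```text
[-0.4 -0.1 -0.4]
34.00701720430442 29.840373694896698 [-0.7 -0.4  1.1] [0.54033327 0.23675103 0.02812477] [-0.00084548  0.20707015  0.04952646]
[ 0.   0.4 -3. ] [-0.07904092 -0.03586113 -0.02846811]
[ 0.50115001 -0.08058072  0.14011035] 33.836651256257774 17.7
```

View pics/scene4.png

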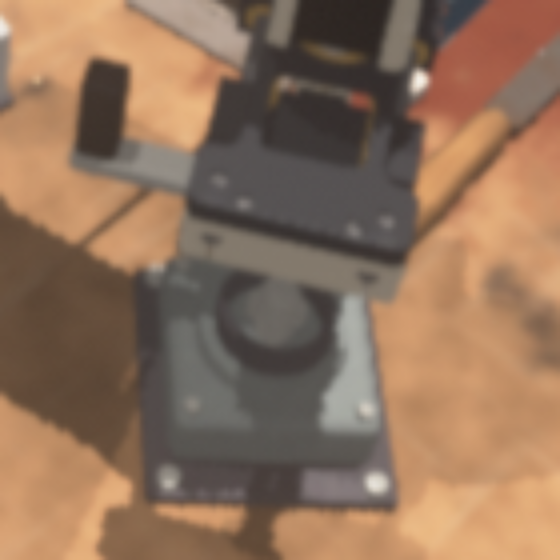

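The crank is held level over the shaft: the handle is at crop (103,105) and the collar at (275,315). I'll descend with force watching.

Run:
```python
from h import *
s=np.load('pics/scene.npz'); P=cloud('scene',s['d']).reshape(-1,3)
tp=np.array(robot.read_position()); e=tp-.085*unit(-60); e[2]=0
q=P[(np.hypot(P[:,0]-e[0],P[:,1]-e[1])<.02)&(P[:,2]>.185)&(P[:,2]<.2)]
print('handle exp',e,'seen',q.mean(0) if len(q) else 0,len(q), cv2.minAreaRect(q[:,:2].astype(np.float32)) if len(q)>4 else '')
sx,sy=.5005,-.0812
z=.112; robot.servo_line([sx,sy,z],speed=.1); print(robot.read_position(),force())
while z>.088:
    z-=.002; robot.servo_line([sx,sy,z],speed=.04); f=force(); print(round(z,4),f,np.round(robot.read_position(),4))
    if f[2]>12 or np.hypot(*f[:2])>15: break
print(robot.read_ft_torque(),robot.read_t())
```

```text
handle exp [ 0.45872317 -0.00670044  0.        ] seen [ 0.45717607 -0.00873032  0.18906067] 103 ((0.45771461725234985, -0.0077677518129348755), (0.017753975465893745, 0.01865272969007492), 35.50520706176758)
[ 0.50062488 -0.08078312  0.11184568] [ 0.4 -0.  -1.5]
0.11 [-0.2  0.8 -1.5] [ 0.5008 -0.0811  0.1104]
0.108 [ 0.6  0.1 -2.8] [ 0.5005 -0.0813  0.108 ]
0.106 [-0.3 -0.1 -2.6] [ 0.5003 -0.0812  0.1058]
0.104 [-0.3 -0.5 -3. ] [ 0.5004 -0.0812  0.1038]
0.102 [-0.4 -0.  -2.4] [ 0.5004 -0.0812  0.1018]
0.1 [ 0.4  0.5 -3. ] [ 0.5004 -0.0812  0.0999]
0.098 [ 0.7  0.2 -2.8] [ 0.5004 -0.0812  0.0979]
0.096 [ 0.1 -1.  -3.2] [ 0.5004 -0.0812  0.0959]
0.094 [ 0.1 -0.2 -3.2] [ 0.5004 -0.0812  0.0938]
0.092 [ 0.8 -0.  -1.6] [ 0.5007 -0.0812  0.0921]
0.09 [-4.2  2.  13.8] [ 0.5012 -0.0814  0.0916]
[ 0.39343057  1.72875578 -0.08450429] 20.9333
```

It stopped on the keys at TCP z = 92 mm, as expected. Now I'll turn it while pressing.

Run:
```python
from h import *
sx,sy=.5005,-.0812
z=.0898; y=-150
while y<-20:
    y+=4; robot.servo_line([sx,sy,z],R(y),speed=.05); f=force(); p=robot.read_position()
    print(y,round(z,4),f,np.round(p[2],4),round(robot.read_t(),1))
    if np.abs(f).max()>40: print('force stop');break
    if p[2]<.0905: break
    if f[2]<6: z-=.0005
    elif f[2]>18: z+=.0005
else: print('none')
z=p[2]
if p[2]<.0905:
    while z>.074:
        z-=.002; robot.servo_line([sx,sy,z],R(y),speed=.04); f=force(); p=robot.read_position(); print(round(z,4),f,np.round(p,4))
        if f[2]>12: break
print(robot.read_ft_torque(),robot.read_t(),robot.read_grip_width()*88)
```

```text
-146 0.0898 [-1.7  0.2 12.5] 0.0916 21.2
-142 0.0898 [-0.7 -0.6 10.8] 0.0916 21.4
-138 0.0898 [ 0.1 -0.1  9.8] 0.0916 21.7
-134 0.0898 [-0.2 -0.4  9.9] 0.0915 21.9
-130 0.0898 [ 0.2 -0.2  8.1] 0.0915 22.2
-126 0.0898 [0.5 0.6 6.8] 0.0912 22.4
-122 0.0898 [ 3.3 -2.   0.1] 0.0902 22.7
0.0882 [ 4.2 -3.  -2. ] [ 0.5013 -0.0813  0.0882]
0.0862 [ 5.3 -3.9 -1.3] [ 0.5013 -0.0813  0.0862]
0.0842 [ 4.6 -4.2  0.9] [ 0.5013 -0.0813  0.0844]
0.0822 [ 3.9 -3.2  2.9] [ 0.5014 -0.0814  0.0827]
0.0802 [ 3.3 -3.2  5.7] [ 0.5015 -0.0814  0.0809]
0.0782 [ 2.  -3.4  7.7] [ 0.5015 -0.0814  0.0791]
0.0762 [ 1.3 -2.7 14.4] [ 0.5016 -0.0816  0.0777]
[-1.46121132 -0.16832199  0.24043336] 24.4333 33.94285711006404
```

It dropped 14 mm and is home. I'll press once more, release, back off and verify.

Run:
```python
from h import *
robot.servo_line([.5010,-.0814,.0752],speed=.03); print(force(),np.round(robot.read_position(),4))
robot.servo_line([.5010,-.0814,.0775],speed=.03)
robot.move_gripper(.7); p=np.array(robot.read_position()); print(force())
robot.servo_line([p[0],p[1],.19],speed=.12)
robot.goto([.46,.22,.25],R(-85)); print(robot.read_t(),force())
for n in('top','scene'):
    im,d=grab(n); P=cloud(n,d).reshape(-1,3)
    if n=='scene': cv2.imwrite('pics/scene5.png',cv2.resize(im,(800,600))[:,:,::-1])
    for l,z0,z1 in(('boss',.1,.117),('handle',.132,.15)):
        q=P[(np.hypot(P[:,0]-.5,P[:,1]+.08)<.12)&(P[:,2]>z0)&(P[:,2]<z1)]
        print(n,l,len(q),np.median(q,0) if len(q) else 0)
```

```text
[-4.8 -1.3 25.3] [ 0.5018 -0.0817  0.0776]
[0.1 0.2 0.7]
27.9083 [ 0.6 -0.2  0.2]
top boss 252 [ 0.49888909 -0.0774442   0.10960607]
top handle 1 [ 0.42563736 -0.03070416  0.13204488]
scene boss 488 [ 0.49473176 -0.08106064  0.10944393]
scene handle 0 0
```

View pics/scene5.png

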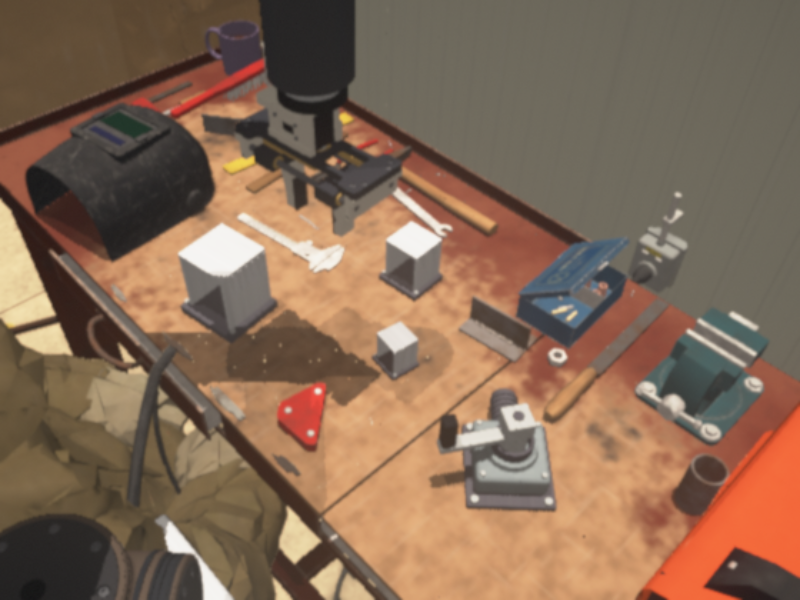

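The crank sits on the drive with its boss at (517,417) and handle at (448,430). The boss top measures 110 mm, which is 50 + 60 mm, so it is fully home. The caliper, tee, magnet and nut are where they were.

```bash
python3 -c "
from rig import robot
print(robot.job_done())"
```

```text
the job is handed in; nothing more can be done
None
```

The crank is fully home on the drive shaft and released, the tee joint, magnet holder, nut and caliper were not moved, and the job was handed in after about 28 s of the 67 s allowed.

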